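# Pop the finisher's hatch and fit the burnishing drum

### The arm

A 6-joint arm with a two-finger parallel gripper is mounted at the origin on the work surface. World frame = base frame: x ahead of the robot, y to its left, z up, the work surface at z = 0. Lengths are in m, angles in rad, forces in N, time in s.
With the tool pointing down it reaches from about 0.225 to 0.875 m from the base axis. Payload 3.4 kg.
Tool frame: the origin (TCP) lies on the centre line of the jaws, within the pads' length; the fingertips stand 17 mm ahead of it and the grasp point (between the pads) lies 2 mm behind it; z points along the fingers, y is the line along which they close (so a half turn about z gives the same grasp; the last joint's range is limited). The gripper opens to 85 mm and grips with 20 to 120 N. Pads are 22 mm wide; open, the fingers measure 114 mm over their backs; the gripper's body (76 mm by 85 mm) begins 54 mm behind the grasp point. The pads swing forward as they close: fully open they stand 13 mm farther back than shut.
Start: joints at [1.042, 0.276, 1.505, -0, 1.361, -0.121], TCP at [0.228, 0.528, 0.248] pointing down, gripper open.
Joint ranges: [-2.89, 2.89], [-0.75, 2.08], [0.22, 2.7], [-1.18, 4.32], [0.11, 2.71], [-2.7, 2.7]. Speed limits (rad/s): [2.57, 2.57, 3.14, 3.14, 3.14, 3.14].

### API

Orientations are given as a unit quaternion [w, x, y, z].
In Python, from rig import manip gives the robot as it stands.
- The arm moves only by the tool move_arm, never from a script. Its argument "steps" is one flat list of numbers, 7 for each row, row after row: the turn, a rotation vector about the world's x, y, z normalised to -1 to 1, where 1 is 360 degrees, then the shift along the world's x, y, z normalised to -1 to 1, where 1 is 1 m, then the opening, from -1 (shut) to 1 (fully open). A call has exactly 10 rows; each row is the pose to reach, as a shift and turn from the pose commanded when the call began, turning the shorter way round; what a row does not reach only later rows make up. A row lasts 1/10 s, in which the tool goes at most 50 mm and 8.59 degrees, less where a joint would pass 70% of its speed; a pose out of reach is approached as far as the arm can. A call with a number of a shift or a turn outside -1 to 1 is refused whole. A call with a gripper value outside its range is refused whole. The fingers move at their own pace and stop on an object; "squeeze" is the grip in N (left out, the last holds). Time passes only in rows, so rows that repeat a pose let the fingers close, or fill a call up. It gives the time, the measured TCP pose, the force, the opening and the grip force at its end, in the units of the state.
- manip.get_state(): the state, without advancing time (a new reading comes with each control period).
- manip.get_image(name): name is "side" or "top"; returns a dict with "pixels" (384x512x3 uint8, blue, green, red), "fx", "fy", "cx", "cy" (pixels), "R" (3x3) and "t" (3): a world point X has camera coordinates R X + t. Camera axes: x right, y down, z forward; pixel columns grow to the right and rows downward; lengths in m; the calibration is good to about 2 mm. A picture is of the moment at which its call begins. There is no depth.
- manip.sign_off(): hands the job in; it is judged then, once.
The state is a dict: "clock": time; "qpos": joint angles; "qd": joint speeds; "effort": joint torques, N m; "position": TCP position; "ee_rot": TCP orientation; "contact_force": force on the tool from outside, world axes, zero at the start; "moment": the same for the moment, N m; "width": finger opening in m; "gripper_force": force on a finger pad.
Only numpy, scipy, OpenCV 4.12 (cv2) and the standard library are available. Lean on these libraries where they do the work, as an engineer would, in place of code of your own. Each camera call takes 0.05 s, during which the arm holds its last target. There are 200 camera calls.

### The job

Press the round push cap on the edge finisher's deck, feeling for how deep it must go and never leaning hard on the machine, until the clear hatch springs open by itself; keep the robot and what it carries off the hatch from start to finish. Then fit the small wooden drum upright and fully home on the spindle in the open bay, let go, and leave the other things on the bench and on the machine where they are.

Things in the scene. Friction and masses are not known exactly. Their poses are not given: they have to be found in the camera images.
- finisher: Bench edge finisher, a heavy fixed grey machine, 200 mm (x) by 310 mm (y). Origin on the bench at the bay's centre; z up. Along y: low deck with push cap, y -180 to -85 mm, 45 mm high; open-topped bay with spindle, inside 180 mm in x, y -75 to 75, floor 12, rim 72 mm high; motor block, y 75 to 130, 72 mm high. It carries the hatch, cap and spindle. Over 20 N anywhere on it damages it. A loose nut lies on the deck.
- latch_deck (a point): Point on the deck's top exactly under the push cap: a round flat black button 26 mm across, pressed straight down. Its stem is screw-adjusted: its top stands 22 to 36 mm above this point and must be felt for. It resists with 2 N at first, 1 N more per mm, plus slight damping; after about 6 to 7 mm (8 to 9 N) the catch lets go; after 10 mm (12 N) the cap stops dead.
- catch_hood (a point): Centre of the top of the black hood over the catch, 75 mm above the bench: a block 44 mm (finisher x) by 20 mm (y) between the cap and the hatch, its near face 36 mm from the cap's centre. Only an obstacle.
- hatch (a joint): Opening angle of the clear sprung hatch, rad: 0 shut and latched, 1.8 fully open. Panel 200 by 160 mm hinged along the bay's left side (finisher y +80 mm, 77 mm high, axis along x). Once released it swings fully open by itself in about 1 s and stays, its edge then 235 mm above the bench, leaning slightly away from the bay. The robot must not touch it.
- hatch_edge (a point): Middle of the hatch's free edge (moves with it). Shut, it is 77 mm above the bench, 65 mm from the cap's centre on the side away from the deck; it rises and swings away from the cap, so a hand over the cap must stay on the deck side of it.
- spindle_seat (a point): Centre of the upper face of the seat flange (34 mm across) at the spindle's foot, 24 mm above the bench, 90 mm from the hinge line. The spindle rises 36 mm from this point, 11 mm thick, its last 9 mm tapered to 4 mm. The fitted drum rests on this face, its centre 22 mm above. The flange is sprung: it gives under more than about 1.5 N, 2.5 N more per mm, and stops dead after 5 mm.
- drum_center (a point): Centre (half-way up, on the bore's axis) of the loose drum: plain pale wood, 44 mm across, 44 mm tall, 15 mm bore right through, standing upright on the bench, 50 to 100 g, either end may go down.
Things that resemble listed ones, but are neither listed nor needed, are in the scene too. Several things look just like the part that bears drum_center: the one meant starts farthest to the robot's right.

How it is judged:
On the way:
1. the hatch has sprung fully open (value of joint hatch above 1.6 rad), for 0.2 s.
At the end, for the whole second after the job is handed in: The hatch stands open (over 1.6 rad); the drum is on the spindle, its centre within 4 mm of the spindle's axis and 19 to 25 mm above the seat face, within 0.1 rad of upright, released and at rest (under 0.02 m/s) (value of joint hatch above 1.6 rad and horizontal distance between drum_center and spindle_seat below 0.004 m and z of drum_center in the frame of spindle_seat between 0.019 and 0.025 m and (angle between drum_center's own z axis and vertical below 0.1 rad or angle between drum_center's own z axis and vertical above 3.04 rad) and linear speed of drum below 0.02 m/s); the robot touches nothing.
It fails at once if anything presses on the finisher (cap included) with more than 20 N (contact force between anything else and finisher above 20 N).
It fails at once if the robot or the drum pushes on, pries or blocks the hatch (over 1 N) (contact force between any of the arm, the fingers, drum and hatch above 1 N).
It fails at once if another thing on the bench or the machine is moved by more than 30 mm (distance of any of wax_puck, dye_jar, glue_bottle, awl, mallet, pot, brush, collet_nut from where it was at the start of the episode above 0.03 m).
It also fails if it takes over 64 s, if anything falls off the work surface, if the arm or the gripper's body presses on something with over 40 N, if the wrist force passes 120 N, or if a joint passes its speed limit or range.

## Working session

There is one attempt and no reset: what is moved stays moved. The work goes in short steps, Python scripts to look and compute and a tool call to move; the robot and the scene stay as the last step left them, time stands still between calls to the robot, and variables do not carry over. Pictures are saved under pics/ and viewed, at most 10 in all, crops included, and the job is handed in when it is done.

Besides the shell and the picture viewer there is one more tool, called after ">>>" by a JSON object that holds its "op" and its "data". move_arm: Moves the arm, as the interface text tells. Scaled input: -1 to 1 covers 1 m each way for a shift and 360 degrees each way for a turn. Its arguments: {"type":"object","properties":{"steps":{"type":"array"},"squeeze":{"type":"number"}},"required":["steps"]}

```bash
ls; mkdir -p pics; cat > h.py <<'E'
import numpy as np, cv2, json
from rig import manip
def grab(n,f=None):
    d=manip.get_image(n)
    d['pixels']=np.array(d['pixels'],dtype=np.uint8)
    for k in('R','t'): d[k]=np.array(d[k],float)
    if f: cv2.imwrite('pics/'+f,d['pixels'])
    return d
def ray(d,u,v):
    r=d['R'].T@np.array([(u-d['cx'])/d['fx'],(v-d['cy'])/d['fy'],1.]); c=-d['R'].T@d['t']
    return c,r
def onz(d,u,v,z):
    c,r=ray(d,u,v); return c+r*(z-c[2])/r[2]
def proj(d,X):
    p=d['R']@np.array(X)+d['t']; return np.array([d['fx']*p[0]/p[2]+d['cx'],d['fy']*p[1]/p[2]+d['cy']])
def tri(d1,p1,d2,p2):
    c1,r1=ray(d1,*p1);c2,r2=ray(d2,*p2)
    s=np.linalg.lstsq(np.c_[r1,-r2],c2-c1,rcond=None)[0]
    a=c1+s[0]*r1;b=c2+s[1]*r2
    return (a+b)/2,np.linalg.norm(a-b)
E
python3 - <<'E'
from h import *
a=grab('top','top0.png');b=grab('side','side0.png')
for d in(a,b): print(-d['R'].T@d['t'],d['R'],d['fx'],d['cx'],d['cy'])
s=manip.get_state();print(s)
E
```

```text
pics
[ 0.43690486 -0.03142844  1.0967025 ] [[ 0.02133738 -0.99941588  0.026695  ]
 [-0.99050651 -0.02475892 -0.13521777]
 [ 0.13579973 -0.02355638 -0.99045622]] 453.5532351224075 255.25060983836738 189.30549004162822
[ 0.40394383 -0.75084342  0.52083692] [[ 0.97852615 -0.20610293  0.00285712]
 [-0.10726294 -0.52099683 -0.84679216]
 [ 0.1760149   0.82830181 -0.53191622]] 406.6102684152181 260.1454212124333 195.4950335012597
{'clock': 0.1, 'qpos': array([ 1.04202878e+00,  2.76547618e-01,  1.50597103e+00,  1.76256333e-05,
        1.36070598e+00, -1.20971196e-01]), 'qd': array([ 0.00046037, -0.00179365, -0.00255199, -0.00076816, -0.00094225,
        0.00104495]), 'effort': array([ 1.87318838e-03, -4.17699194e+01, -2.46405458e+01, -2.33331093e-04,
        5.75943443e-03,  2.35242652e-06]), 'position': array([0.22780615, 0.52748577, 0.24753129]), 'ee_rot': array([-2.68616185e-04,  2.02490021e-01,  9.79283986e-01, -7.70549972e-04]), 'contact_force': array([-0.0236291 ,  0.62025663, -0.12172337]), 'moment': array([-0.01985733, -0.00795032, -0.00033775]), 'gripper_force': 0.0, 'width': 0.08528989468123412}
```

View pics/top0.png

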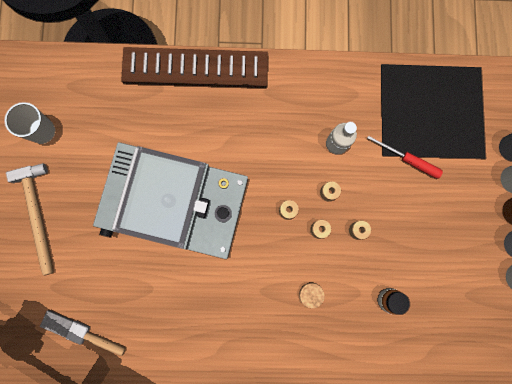

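View pics/side0.png

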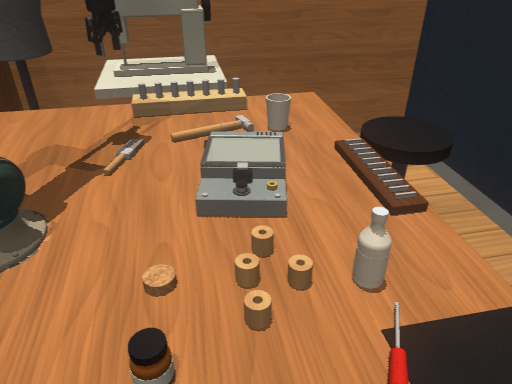

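The top view shows the deck on the right of the machine with the cap at about (223,213), the nut at (223,184), the hood at (201,207), and the shut hatch to their left. The four drums are at (289,209), (321,229), (331,190) and (361,230), and the rightmost, (361,230), is the target. The side view shows the cap at (241,190) with the hood behind it.

```bash
python3 - <<'E'
from h import *
a=cv2.imread('pics/top0.png');b=cv2.imread('pics/side0.png')
x=cv2.resize(a[135:265,90:255],None,fx=4.8,fy=4.6,interpolation=cv2.INTER_CUBIC);cv2.imwrite('pics/c1.png',cv2.resize(a[135:265,90:255],(792,624),interpolation=cv2.INTER_CUBIC)[:600])
p=cv2.resize(b[125:220,190:295],(663,600),interpolation=cv2.INTER_CUBIC);cv2.imwrite('pics/c2.png',p)
# drums in top
d=grab('top');e=grab('side')
hsv=cv2.cvtColor(d['pixels'],cv2.COLOR_BGR2HSV)
print(hsv[222:226,358:364].tolist()[0],hsv[260,300])
g=d['pixels'][215:246,345:378];cv2.imwrite('/tmp/g.png',g)
for n,u,v in[('drum',361,230),('d2',321,229),('d3',331,190),('d4',289,209)]:print(n,onz(d,u,v,.044))
print('cap',onz(d,223,213,.075),tri(d,(223,213),e,(241,188)))
for n,u,v,z in[('deckA',248,177,.045),('deckB',227,258,.045),('nut',223,184,.05)]:print(n,onz(d,u,v,z))
E
```

```text
[[21, 94, 238], [20, 96, 236], [20, 95, 237], [20, 95, 236], [20, 94, 235], [21, 94, 236]] [ 12 142 212]
drum [ 0.49174234 -0.30486118  0.044     ]
d2 [ 0.49194792 -0.21130747  0.044     ]
d3 [ 0.58404618 -0.23478407  0.044     ]
d4 [ 0.53682114 -0.13623812  0.044     ]
cap [0.52128167 0.01581722 0.075     ] (array([0.52325292, 0.01681252, 0.05310842]), np.float64(0.00032747492888505797))
deckA [ 0.6098413  -0.03878741  0.045     ]
deckB [0.42075437 0.00486562 0.045     ]
nut [0.59100833 0.01906808 0.05      ]
```

View pics/c1.png

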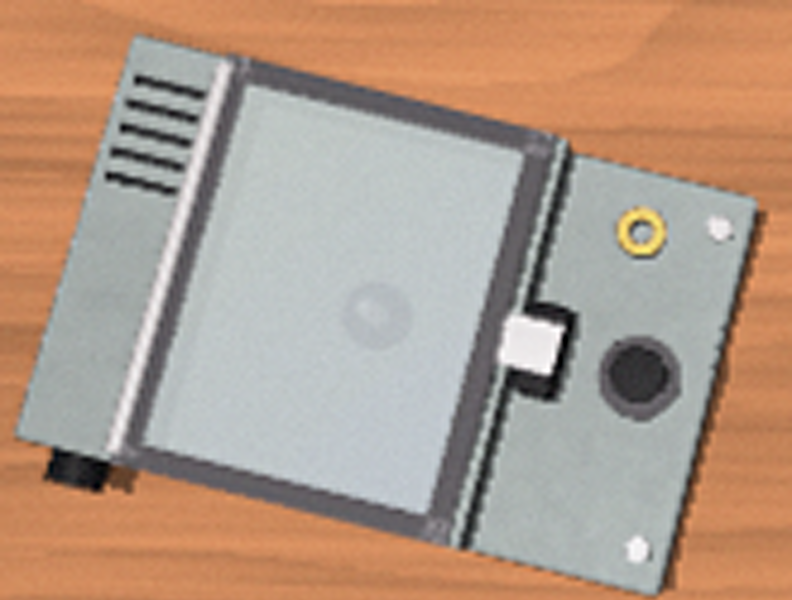

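View pics/c2.png

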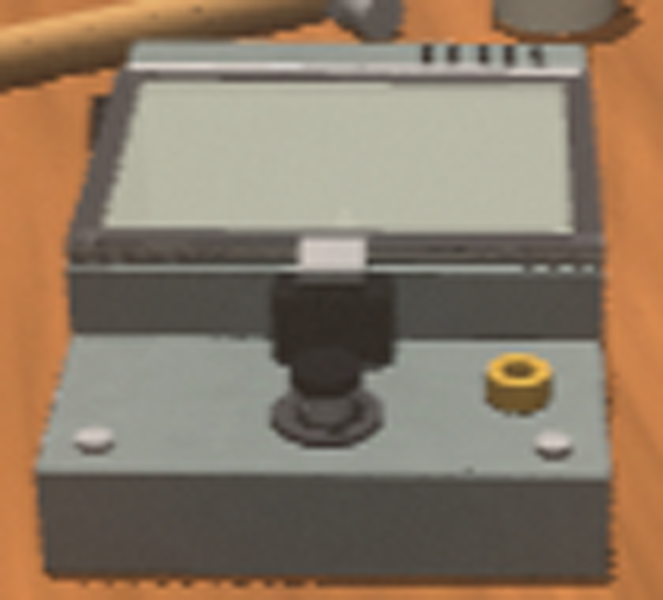

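In the crops the cap top's centre is at (640,370) in the top crop and (325,365) in the side crop, well clear of the nut. The hood stands behind the cap, and the spindle flange shows through the hatch at (375,315).

```bash
cat > m.py <<'E'
from h import *
from scipy.optimize import least_squares
a=grab('top');b=grab('side')
T=lambda x,y:(90+x/4.8,135+y/4.8)
S=lambda x,y:(190+x/6.314,125+y/6.316)
M=np.array([[.1,-.18],[-.1,-.18],[.1,.13],[-.1,.13]])
W=np.array([onz(a,*T(757,203),.045)[:2],onz(a,*T(657,593),.045)[:2],onz(a,*T(135,38),.072)[:2],onz(a,*T(18,437),.072)[:2]])
f=lambda p:(M@np.array([[np.cos(p[2]),np.sin(p[2])],[-np.sin(p[2]),np.cos(p[2])]])+p[:2]-W).ravel()
r=least_squares(f,[.53,.16,-.2]);p=r.x
print('finisher',p[:2],np.degrees(p[2]),'res mm',1e3*r.fun)
R=np.array([[np.cos(p[2]),-np.sin(p[2])],[np.sin(p[2]),np.cos(p[2])]])
c,err=tri(a,T(640,370),b,S(325,365));print('cap',c,err,'fin',R.T@(c[:2]-p[:2]))
for z in(.065,.07,.08):
    q=onz(a,*T(640,370),z);print(z,q,R.T@(q[:2]-p[:2]),proj(b,q))
print('collar',onz(a,*T(640,377),.047), tri(a,T(640,377),b,S(327,413)))
q=onz(a,*T(377,315),.024);print('seat',q,R.T@(q[:2]-p[:2]))
# target drum: side face/top by two views
hsv=cv2.cvtColor(a['pixels'],cv2.COLOR_BGR2HSV)
m=((hsv[...,0]>17)&(hsv[...,1]<125)&(hsv[...,2]>190)).astype(np.uint8)
roi=np.zeros_like(m);roi[212:250,342:382]=1
cs,_=cv2.findContours(m*roi,cv2.RETR_EXTERNAL,cv2.CHAIN_APPROX_NONE)
k=max(cs,key=cv2.contourArea);(u,v),rad=cv2.minEnclosingCircle(k);print('drum px',u,v,rad,onz(a,u,v,.044),'diam',2*rad/a['fx']*1.05)
print(proj(b,onz(a,u,v,.044)))
E
python3 m.py
```

```text
finisher [0.55324589 0.15727271] -12.629907722476435 res mm [ 2.33874029 -2.11806282 -3.21440744 -1.62141713  2.31891606  1.13290532
 -1.44324891  2.60657463]
cap [0.52429538 0.01545905 0.06718876] 0.0005308157628640692 fin [ 0.00275795 -0.14471227]
0.065 [0.52421585 0.01558684 0.065     ] [ 0.0026524  -0.14460496] [241.32963022 183.63380808]
0.07 [0.52379271 0.01535899 0.07      ] [ 0.00228932 -0.14491982] [241.10803483 181.74723906]
0.08 [0.52294643 0.01490328 0.08      ] [ 0.00156316 -0.14554954] [240.66047625 177.93691531]
collar [0.52235592 0.0163027  0.047     ] (array([0.52364824, 0.01616168, 0.04706341]), np.float64(0.0026021180951666615))
seat [0.55180651 0.14778696 0.024     ] [ 0.00066954 -0.00957094]
drum px 361.6619567871094 228.2957763671875 8.510525703430176 [ 0.49573982 -0.306455    0.044     ] diam 0.03940464446776561
[258.15192307 299.02159216]
```

>>> {"op": "move_arm", "data": {"steps": [0,0,-0.22,0.296,-0.512,-0.05,-1,0,0,-0.22,0.296,-0.512,-0.05,-1,0,0,-0.22,0.296,-0.512,-0.05,-1,0,0,-0.22,0.296,-0.512,-0.05,-1,0,0,-0.22,0.296,-0.512,-0.05,-1,0,0,-0.22,0.296,-0.512,-0.05,-1,0,0,-0.22,0.296,-0.512,-0.05,-1,0,0,-0.22,0.296,-0.512,-0.05,-1,0,0,-0.22,0.296,-0.512,-0.05,-1,0,0,-0.22,0.296,-0.512,-0.05,-1], "squeeze": 25}}

```text
clock: 1.3
position: [0.4781, 0.0946, 0.2063]
ee_rot: [0.0, 0.781, 0.624, 0.0]
contact_force: [0.1, 1.2, -0.3]
width: 0.0003
gripper_force: 0.0
```

>>> {"op": "move_arm", "data": {"steps": [0,0,0,0.023,-0.04,0,-1,0,0,0,0.046,-0.079,0,-1,0,0,0,0.046,-0.079,0,-1,0,0,0,0.046,-0.079,-0.03,-1,0,0,0,0.046,-0.079,-0.06,-1,0,0,0,0.046,-0.079,-0.08,-1,0,0,0,0.046,-0.079,-0.095,-1,0,0,0,0.046,-0.079,-0.1,-1,0,0,0,0.046,-0.079,-0.1,-1,0,0,0,0.046,-0.079,-0.1,-1]}}

```text
clock: 2.3
position: [0.5239, 0.0178, 0.1069]
ee_rot: [0.0, 0.78, 0.626, 0.001]
contact_force: [0.6, 0.4, -0.2]
width: -0.0
gripper_force: 0.0
```

>>> {"op": "move_arm", "data": {"steps": [0,0,0,0,-0.002,-0.002,-1,0,0,0,0,-0.002,-0.004,-1,0,0,0,0,-0.002,-0.006,-1,0,0,0,0,-0.002,-0.008,-1,0,0,0,0,-0.002,-0.009,-1,0,0,0,0,-0.002,-0.01,-1,0,0,0,0,-0.002,-0.011,-1,0,0,0,0,-0.002,-0.012,-1,0,0,0,0,-0.002,-0.012,-1,0,0,0,0,-0.002,-0.012,-1]}}

```text
clock: 3.3
position: [0.5234, 0.0155, 0.0942]
ee_rot: [0.0, 0.78, 0.625, 0.0]
contact_force: [-0.1, -0.1, 1.0]
width: -0.0001
gripper_force: 0.0
```

>>> {"op": "move_arm", "data": {"steps": [0,0,0,0,0,-0.001,-1,0,0,0,0,0,-0.001,-1,0,0,0,0,0,-0.002,-1,0,0,0,0,0,-0.002,-1,0,0,0,0,0,-0.003,-1,0,0,0,0,0,-0.003,-1,0,0,0,0,0,-0.004,-1,0,0,0,0,0,-0.005,-1,0,0,0,0,0,-0.005,-1,0,0,0,0,0,-0.005,-1]}}

```text
clock: 4.3
position: [0.5234, 0.0155, 0.0891]
ee_rot: [0.0, 0.78, 0.625, -0.0]
contact_force: [0.3, -0.1, -0.3]
width: -0.0005
gripper_force: 0.0
```

>>> {"op": "move_arm", "data": {"steps": [0,0,0,0,0,-0.001,-1,0,0,0,0,0,-0.001,-1,0,0,0,0,0,-0.002,-1,0,0,0,0,0,-0.002,-1,0,0,0,0,0,-0.003,-1,0,0,0,0,0,-0.003,-1,0,0,0,0,0,-0.004,-1,0,0,0,0,0,-0.005,-1,0,0,0,0,0,-0.005,-1,0,0,0,0,0,-0.005,-1]}}

```text
clock: 5.3
position: [0.5235, 0.0155, 0.0843]
ee_rot: [0.0, 0.78, 0.625, 0.0]
contact_force: [-0.6, -0.7, 0.8]
width: 0.0001
gripper_force: 0.6
```

>>> {"op": "move_arm", "data": {"steps": [0,0,0,0,0,-0.001,-1,0,0,0,0,0,-0.001,-1,0,0,0,0,0,-0.002,-1,0,0,0,0,0,-0.002,-1,0,0,0,0,0,-0.003,-1,0,0,0,0,0,-0.003,-1,0,0,0,0,0,-0.004,-1,0,0,0,0,0,-0.004,-1,0,0,0,0,0,-0.004,-1,0,0,0,0,0,-0.004,-1]}}

```text
clock: 6.3
position: [0.5235, 0.0155, 0.0805]
ee_rot: [0.0, 0.78, 0.625, 0.0]
contact_force: [-1.8, 0.5, 5.4]
width: -0.0003
gripper_force: 2.8
```

>>> {"op": "move_arm", "data": {"steps": [0,0,0,0,0,-0.001,-1,0,0,0,0,0,-0.001,-1,0,0,0,0,0,-0.0015,-1,0,0,0,0,0,-0.002,-1,0,0,0,0,0,-0.0025,-1,0,0,0,0,0,-0.003,-1,0,0,0,0,0,-0.003,-1,0,0,0,0,0,-0.0035,-1,0,0,0,0,0,-0.0035,-1,0,0,0,0,0,-0.0035,-1]}}

```text
clock: 7.3
position: [0.5235, 0.0155, 0.0774]
ee_rot: [0.0, 0.78, 0.625, 0.0]
contact_force: [-2.0, -0.1, 9.3]
width: -0.0001
gripper_force: 4.4
```

```bash
python3 - <<'E'
from h import *
a=grab('top')
o=cv2.imread('pics/top0.png')
x=cv2.absdiff(a['pixels'],o).max(2)>40
print('diff in bay region',x[150:250,125:190].mean())
print(manip.get_state()['contact_force'])
E
```

```text
diff in bay region 0.684
[-1.75225215 -0.43866326  9.15422066]
```

```bash
python3 - <<'E'
from h import *
grab('side','side1.png');print(manip.get_state()['clock'])
E
```

```text
7.4
```

View pics/side1.png

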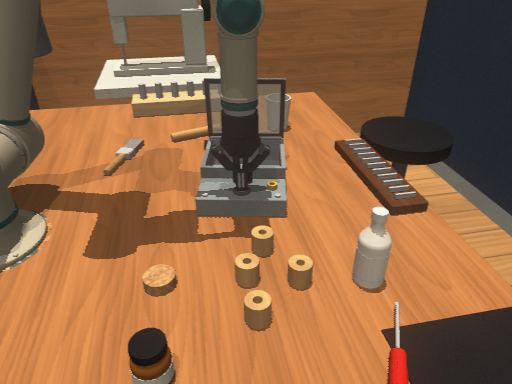

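The hatch stands upright at (245,105) behind the hand, so the catch has let go.

>>> {"op": "move_arm", "data": {"steps": [0,0,0,0,0,0.03,-1,0,0,0,0,0,0.075,-1,0,0,0,0,-0.02,0.115,-1,0,0,0,-0.004,-0.07,0.115,0,0,0,0,-0.009,-0.12,0.115,1,0,0,0,-0.014,-0.17,0.115,1,0,0,0,-0.018,-0.22,0.115,1,0,0,0,-0.022,-0.27,0.115,1,0,0,0,-0.022,-0.27,0.115,1,0,0,0,-0.022,-0.27,0.115,1]}}

```text
clock: 8.4
position: [0.5009, -0.2555, 0.1908]
ee_rot: [-0.001, 0.781, 0.624, 0.0]
contact_force: [-0.2, 0.9, 1.0]
width: 0.0854
gripper_force: 0.0
```

```bash
python3 - <<'E'
from h import *
a=grab('top','top2.png');b=grab('side')
p=cv2.resize(a['pixels'][130:260,90:390],(800,347),interpolation=cv2.INTER_CUBIC)
q=cv2.resize(b['pixels'][60:220,180:300],None,fx=2,fy=2)
r=cv2.resize(b['pixels'][220:340,220:320],None,fx=2,fy=2)
c=np.zeros((600,800,3),np.uint8);c[:347]=p
c[350:600,0:240]=q[40:290];c[350:590,260:460]=r
cv2.imwrite('pics/c3.png',c)
E
```

```text
(no output)
```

View pics/c3.png

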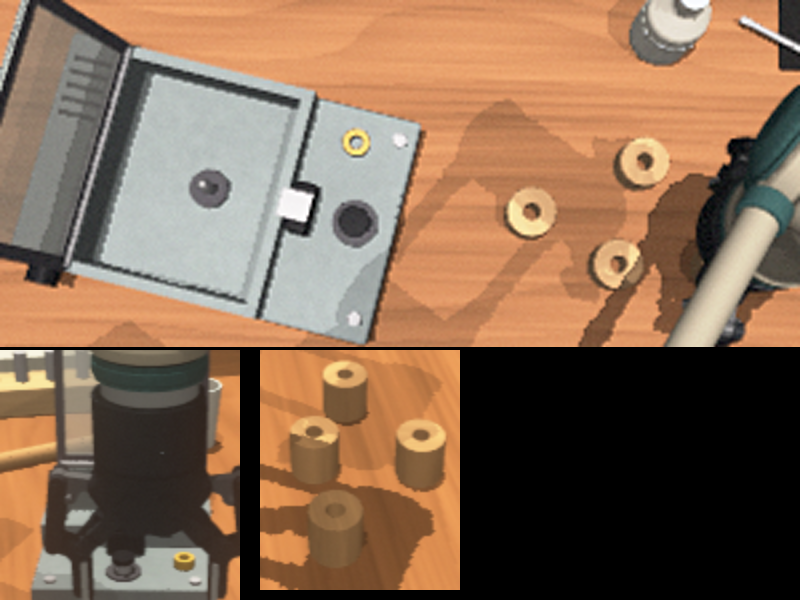

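Hatch is fully open, with the flange in plain view at (210,189) in the crop and the other drums and nut undisturbed. The target drum's bore is at about (336,510) in the crop.

```bash
python3 - <<'E'
from h import *
a=grab('top');b=grab('side')
o=cv2.cvtColor(cv2.imread('pics/top0.png'),cv2.COLOR_BGR2HSV)
# bore: dark blob inside the pale ring
def bore(img,u,v,r=6):
    g=img[v-r:v+r+1,u-r:u+r+1,2].astype(float);w=np.clip(170-g,0,None);yy,xx=np.mgrid[v-r:v+r+1,u-r:u+r+1]
    return (w*xx).sum()/w.sum(),(w*yy).sum()/w.sum()
p=bore(o,361,230);print('bore',p,onz(a,*p,.044))
m=((o[...,0]>17)&(o[...,1]<125)&(o[...,2]>190)).astype(np.uint8);m[:212]=0;m[250:]=0;m[:,:342]=0;m[:,382:]=0
ys,xs=np.nonzero(m);print('ring bbox',xs.min(),xs.max(),ys.min(),ys.max())
print(tri(a,p,b,(258,300)))
# flange
g=cv2.cvtColor(a['pixels'],cv2.COLOR_BGR2GRAY)[188:214,155:183]
k=(g<115).astype(np.uint8)
n,l,s,c=cv2.connectedComponentsWithStats(k);print(s,c+[155,188])
for u,v in c[1:]: print(onz(a,u+155,v+188,.024))
E
```

```text
bore (np.float64(361.6440460947503), np.float64(229.3947930004268)) [ 0.49318312 -0.30638594  0.044     ]
ring bbox 353 370 221 232
(array([ 0.49432161, -0.30693513,  0.04245131]), np.float64(0.002123331390327538))
[[  0   0  28  26 581]
 [  6   6  15  14 147]] [[168.47848537 200.54905336]
 [168.58503401 200.30612245]]
[0.55256782 0.14772054 0.024     ]
```

>>> {"op": "move_arm", "data": {"steps": [0,0,0,-0.004,-0.03,0,1,0,0,0,-0.0075,-0.051,0,1,0,0,0,-0.0075,-0.051,-0.03,1,0,0,0,-0.0075,-0.051,-0.07,1,0,0,0,-0.0075,-0.051,-0.1,1,0,0,0,-0.0075,-0.051,-0.13,1,0,0,0,-0.0075,-0.051,-0.15,1,0,0,0,-0.0075,-0.051,-0.16,1,0,0,0,-0.0075,-0.051,-0.16,1,0,0,0,-0.0075,-0.051,-0.16,1]}}

```text
clock: 9.6
position: [0.4947, -0.3053, 0.0325]
ee_rot: [0.001, 0.78, 0.626, 0.0]
contact_force: [-0.7, -0.4, 0.2]
width: 0.0855
gripper_force: 0.0
```

>>> {"op": "move_arm", "data": {"steps": [0,0,0,0,0,0,0,0,0,0,0,0,0,0,0,0,0,0,0,0,-1,0,0,0,0,0,0,-1,0,0,0,0,0,0,-1,0,0,0,0,0,0,-1,0,0,0,0,0,0,-1,0,0,0,0,0,0,-1,0,0,0,0,0,0,-1,0,0,0,0,0,0,-1], "squeeze": 25}}

```text
clock: 10.6
position: [0.4944, -0.3058, 0.0327]
ee_rot: [0.001, 0.78, 0.625, 0.0]
contact_force: [-1.1, 0.9, 6.3]
width: 0.0428
gripper_force: 25.7
```

>>> {"op": "move_arm", "data": {"steps": [0,0,0,0,0,0.03,-1,0,0,0,0,0,0.075,-1,0,0,0,0.002,0.015,0.12,-1,0,0,0,0.008,0.06,0.13,-1,0,0,0,0.014,0.108,0.13,-1,0,0,0,0.02,0.156,0.13,-1,0,0,0,0.026,0.204,0.13,-1,0,0,0,0.032,0.252,0.13,-1,0,0,0,0.038,0.3,0.13,-1,0,0,0,0.044,0.345,0.13,-1]}}

```text
clock: 11.6
position: [0.5375, 0.0416, 0.1616]
ee_rot: [-0.0, 0.78, 0.626, -0.0]
contact_force: [0.9, -0.3, -1.2]
width: 0.0425
gripper_force: 26.0
```

>>> {"op": "move_arm", "data": {"steps": [0,0,0,0.006,0.045,0,-1,0,0,0,0.01,0.08,0,-1,0,0,0,0.013,0.1,0,-1,0,0,0,0.014,0.1085,0,-1,0,0,0,0.014,0.1085,0,-1,0,0,0,0.014,0.1085,-0.01,-1,0,0,0,0.014,0.1085,-0.03,-1,0,0,0,0.014,0.1085,-0.045,-1,0,0,0,0.014,0.1085,-0.05,-1,0,0,0,0.014,0.1085,-0.05,-1]}}

```text
clock: 12.6
position: [0.5512, 0.1467, 0.1106]
ee_rot: [-0.0, 0.781, 0.625, -0.001]
contact_force: [-0.4, 0.4, -1.2]
width: 0.0423
gripper_force: 26.0
```

```bash
python3 - <<'E'
from h import *
a=grab('top');b=grab('side')
s=manip.get_state();P=s['position'];print(P,s['contact_force'],s['width'])
print('proj seat side',proj(b,[.5522,.1477,.024]),proj(b,[.5522,.1477,.06]),'expected drum top',proj(b,P+[0,0,.0113]),'bottom',proj(b,P-[0,0,.0327]), 'tcp', proj(b,P))
c=np.zeros((600,800,3),np.uint8)
c[:, :400]=cv2.resize(b['pixels'][80:230,190:290],(400,600),interpolation=cv2.INTER_CUBIC)
c[:, 400:]=cv2.resize(a['pixels'][130:280,110:210],(400,600),interpolation=cv2.INTER_CUBIC)
cv2.imwrite('pics/c4.png',c)
E
```

```text
[0.5523459  0.14733837 0.11205469] [ 0.09970689  0.18423874 -0.54560521] 0.04235138717727169
proj seat side [243.82049899 170.60917908] [243.55384545 157.93362936] expected drum top [243.14456906 134.48030005] bottom [243.48964886 150.97700804] tcp [243.23475277 138.79157648]
```

View pics/c4.png

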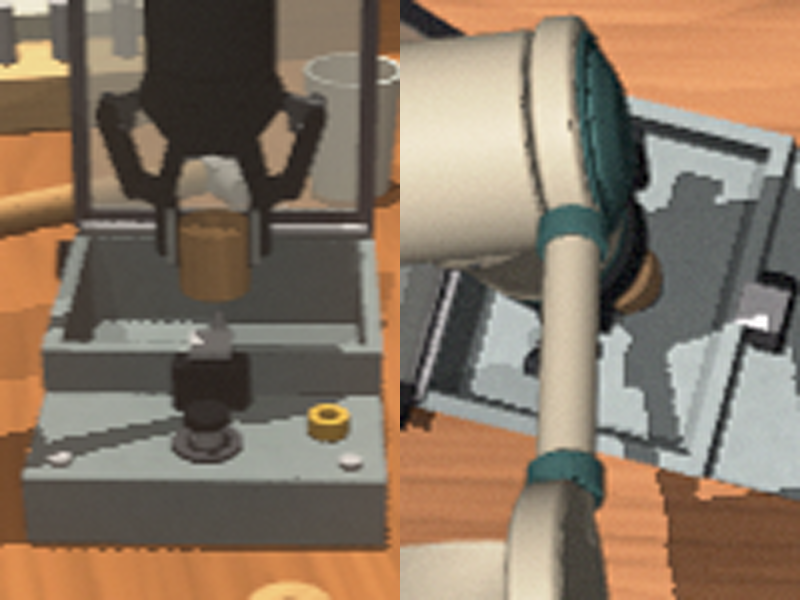

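The side crop shows the drum upright in the jaws at (215,255), with the spindle tip just below it at (218,325) and the hatch well behind. In the top crop only the drum's right edge shows, at about (662,275).

```bash
python3 - <<'E'
from h import *
a=grab('top');P=manip.get_state()['position'];print(P)
y=np.array([.2187,.9758,0])
for z in(.0113,-.0327):
    t=np.radians(np.arange(-180,0,10))
    q=np.array([proj(a,P+[.022*np.cos(k),.022*np.sin(k),z]) for k in t]);i=q[:,0].argmax();print(z,q[i])
h=cv2.cvtColor(a['pixels'],cv2.COLOR_BGR2HSV)[190:212,160:185]
m=(h[...,0]>8)&(h[...,0]<25)&(h[...,1]>70)
ys,xs=np.nonzero(m);print(xs.max()+160,ys[xs==xs.max()]+190,ys.min()+190,ys.max()+190)
E
```

```text
[0.5525677  0.14757281 0.11237687]
0.0113 [171.38827752 195.40325686]
-0.0327 [174.45107207 197.78984004]
174 [196 197 198 199 200] 192 207
```

>>> {"op": "move_arm", "data": {"steps": [0,0,0,0,0,-0.004,-1,0,0,0,0,0,-0.009,-1,0,0,0,0,0,-0.014,-1,0,0,0,0,0,-0.017,-1,0,0,0,0,0,-0.018,-1,0,0,0,0,0,-0.019,-1,0,0,0,0,0,-0.02,-1,0,0,0,0,0,-0.021,-1,0,0,0,0,0,-0.021,-1,0,0,0,0,0,-0.021,-1]}}

```text
clock: 13.75
position: [0.552, 0.148, 0.0908]
ee_rot: [0.0, 0.78, 0.625, 0.0]
contact_force: [-0.7, 0.1, 0.3]
width: 0.0425
gripper_force: 26.0
```

>>> {"op": "move_arm", "data": {"steps": [0,0,0,0,0,-0.0005,-1,0,0,0,0,0,-0.001,-1,0,0,0,0,0,-0.0015,-1,0,0,0,0,0,-0.002,-1,0,0,0,0,0,-0.0025,-1,0,0,0,0,0,-0.003,-1,0,0,0,0,0,-0.003,-1,0,0,0,0,0,-0.003,-1,0,0,0,0,0,-0.003,-1,0,0,0,0,0,-0.003,-1]}}

```text
clock: 14.75
position: [0.552, 0.148, 0.0877]
ee_rot: [0.0, 0.78, 0.625, 0.0]
contact_force: [-0.1, 0.0, 0.3]
width: 0.0426
gripper_force: 26.0
```

>>> {"op": "move_arm", "data": {"steps": [0,0,0,0,0,-0.001,-1,0,0,0,0,0,-0.002,-1,0,0,0,0,0,-0.002,-1,0,0,0,0,0,-0.003,-1,0,0,0,0,0,-0.003,-1,0,0,0,0,0,-0.004,-1,0,0,0,0,0,-0.004,-1,0,0,0,0,0,-0.005,-1,0,0,0,0,0,-0.005,-1,0,0,0,0,0,-0.005,-1]}}

```text
clock: 15.75
position: [0.5524, 0.1483, 0.0828]
ee_rot: [0.0, 0.78, 0.625, 0.001]
contact_force: [0.9, 1.5, -0.4]
width: 0.0424
gripper_force: 26.0
```

>>> {"op": "move_arm", "data": {"steps": [0,0,0,0,0,-0.001,-1,0,0,0,0,0,-0.002,-1,0,0,0,0,0,-0.003,-1,0,0,0,0,0,-0.004,-1,0,0,0,0,0,-0.005,-1,0,0,0,0,0,-0.006,-1,0,0,0,0,0,-0.007,-1,0,0,0,0,0,-0.007,-1,0,0,0,0,0,-0.007,-1,0,0,0,0,0,-0.007,-1]}}

```text
clock: 16.75
position: [0.5524, 0.1483, 0.0758]
ee_rot: [0.0, 0.78, 0.625, 0.001]
contact_force: [2.1, 4.4, 0.6]
width: 0.0425
gripper_force: 26.1
```

>>> {"op": "move_arm", "data": {"steps": [0,0,0,0.0005,0.001,0,-1,0,0,0,0.001,0.002,0,-1,0,0,0,0.001,0.002,-0.001,-1,0,0,0,0.001,0.002,-0.003,-1,0,0,0,0.001,0.002,-0.005,-1,0,0,0,0.001,0.002,-0.007,-1,0,0,0,0.001,0.002,-0.009,-1,0,0,0,0.001,0.002,-0.01,-1,0,0,0,0.001,0.002,-0.01,-1,0,0,0,0.001,0.002,-0.01,-1]}}

```text
clock: 17.75
position: [0.5528, 0.15, 0.0656]
ee_rot: [-0.0, 0.78, 0.625, -0.0]
contact_force: [-0.0, 0.0, -1.0]
width: 0.0424
gripper_force: 26.0
```

>>> {"op": "move_arm", "data": {"steps": [0,0,0,0,0,-0.001,-1,0,0,0,0,0,-0.002,-1,0,0,0,0,0,-0.003,-1,0,0,0,0,0,-0.004,-1,0,0,0,0,0,-0.005,-1,0,0,0,0,0,-0.006,-1,0,0,0,0,0,-0.007,-1,0,0,0,0,0,-0.0075,-1,0,0,0,0,0,-0.0075,-1,0,0,0,0,0,-0.0075,-1]}}

```text
clock: 18.75
position: [0.5529, 0.15, 0.0582]
ee_rot: [0.0, 0.78, 0.625, 0.0]
contact_force: [0.3, 0.7, -0.6]
width: 0.0424
gripper_force: 26.0
```

>>> {"op": "move_arm", "data": {"steps": [0,0,0,0,0,-0.0005,-1,0,0,0,0,0,-0.001,-1,0,0,0,0,0,-0.001,-1,0,0,0,0,0,-0.0015,-1,0,0,0,0,0,-0.0015,-1,0,0,0,0,0,-0.002,-1,0,0,0,0,0,-0.002,-1,0,0,0,0,0,-0.002,-1,0,0,0,0,0,-0.002,-1,0,0,0,0,0,-0.002,-1]}}

```text
clock: 19.75
position: [0.553, 0.1501, 0.0563]
ee_rot: [0.0, 0.78, 0.625, 0.0]
contact_force: [-0.1, 0.2, 1.2]
width: 0.0427
gripper_force: 26.2
```

>>> {"op": "move_arm", "data": {"steps": [0,0,0,0,0,-0.0005,-1,0,0,0,0,0,-0.0005,-1,0,0,0,0,0,-0.0005,0.2,0,0,0,0,0,-0.0005,0.4,0,0,0,0,0,-0.0005,0.6,0,0,0,0,0,-0.0005,0.6,0,0,0,0,0,-0.0005,0.6,0,0,0,0,0,-0.0005,0.6,0,0,0,0,0,-0.0005,0.6,0,0,0,0,0,-0.0005,0.6]}}

```text
clock: 20.75
position: [0.5529, 0.15, 0.0557]
ee_rot: [0.0, 0.78, 0.625, 0.0]
contact_force: [-0.5, 1.1, 0.7]
width: 0.0686
gripper_force: 0.0
```

>>> {"op": "move_arm", "data": {"steps": [0,0,0,0,0,0.01,0.6,0,0,0,0,0,0.03,0.6,0,0,0,0,0,0.06,0.6,0,0,0,0,0,0.1,0.6,0,0,0,0,-0.03,0.14,0.6,0,0,0,0,-0.08,0.16,0.6,0,0,0,0,-0.13,0.16,0.6,0,0,0,0,-0.18,0.16,0.6,0,0,0,0,-0.22,0.16,0.6,0,0,0,0,-0.25,0.16,0.6]}}

```text
clock: 21.75
position: [0.5527, -0.1029, 0.2168]
ee_rot: [0.001, 0.781, 0.625, 0.0]
contact_force: [1.0, 1.1, 0.5]
width: 0.0681
gripper_force: 0.0
```

```bash
python3 - <<'E'
from h import *
a=grab('top');b=grab('side')
c=np.zeros((600,800,3),np.uint8)
c[:, :400]=cv2.resize(b['pixels'][80:230,190:290],(400,600),interpolation=cv2.INTER_CUBIC)
c[:400, 400:]=cv2.resize(a['pixels'][150:250,120:220],(400,400),interpolation=cv2.INTER_CUBIC)
c[400:,400:666]=cv2.resize(b['pixels'],(266,200))
cv2.imwrite('pics/c5.png',c)
for z in(.068,.060):print(proj(a,[.5522,.1477,z]),proj(b,[.5522,.1477,z]))
E
```

```text
[165.43777386 198.31351625] [243.49321766 155.05164776]
[166.02991167 198.7173235 ] [243.55384545 157.93362936]
```

View pics/c5.png

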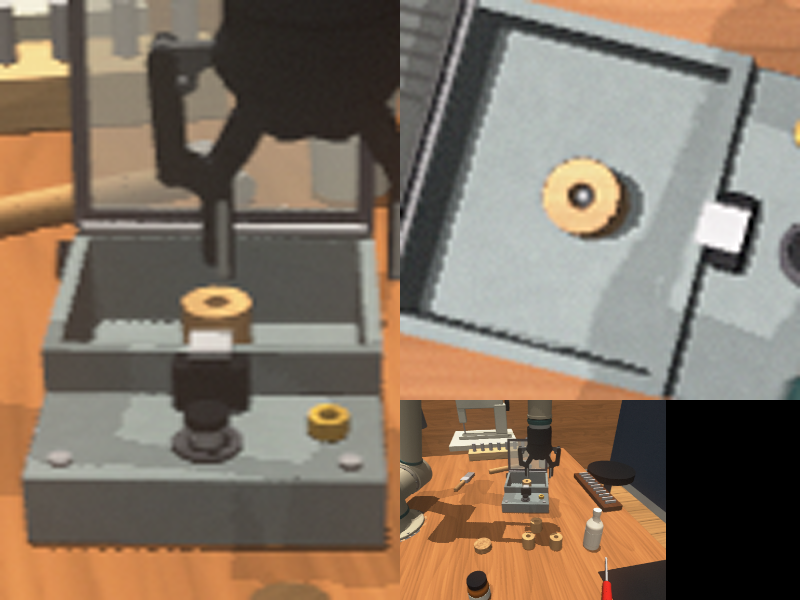

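The drum sits on the spindle. Its top centre is at side pixel (244,155.5), where a fully seated drum should show at (243.5,155). It is upright and released, the hatch is open, and the other things are in place.

```bash
python3 -c "
from rig import manip
print(manip.sign_off())"
```

```text
the job is handed in; nothing more can be done
None
```

The job is handed in: pressing the cap (about 9 N) sprang the hatch open, and the last pictures show the drum upright and fully home on the spindle, released, with the hatch still open and the other things in view where they were; the sign-off returned no verdict.

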